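Push the spacer row home in the drilling rail

TASK

Push the row of five spacer blocks along the drilling rail as one train, pushing only on the free end block with your fingertips, until the row is fully home against the end stop. Then push the keeper's pin round so that the keeper swings fully closed across the rail behind the row. Only push, never lift a block, and leave everything else on the bench where it is.

Things in the scene. Friction and masses are not known exactly. Their poses are not given: they have to be found in the camera images.
- rail: Open steel channel 340 mm long, fixed to the bench. Origin: centre of its underside. x runs along the channel to the end stop, y to the side where the keeper is hinged, z up. Floor 8 mm above the bench; side walls 8 mm thick, 37 mm apart inside, tops 20 mm above the bench. The end stop is a block across the channel, top 48 mm above the bench, face at x = +150 mm. The other end is open.
- stop_face (a point): Middle of the end stop's face that looks down the channel, 25 mm above the bench.
- keeper_pivot (a point): Top of the keeper arm on its upright hinge axis, 34 mm above the bench; rail x = -19 mm, y = +62 mm.
- spacer1: Aluminium spacer block 1 of the row of five touching blocks in the channel (nearest the end stop). 32 mm along the channel, 34 wide, 34 tall, about 0.1 kg, round bore on top. Origin: centre of its underside, on the channel floor (top 42 mm above the bench, 22 above the walls); x along the channel to the stop. Slides with plain friction, 1.5 mm side play each side.
- spacer2: Aluminium spacer block 2 of the row of five touching blocks in the channel (counted from the stop). 32 mm along the channel, 34 wide, 34 tall, about 0.1 kg, round bore on top. Origin: centre of its underside, on the channel floor (top 42 mm above the bench, 22 above the walls); x along the channel to the stop. Slides with plain friction, 1.5 mm side play each side.
- spacer3: Aluminium spacer block 3 of the row of five touching blocks in the channel (counted from the stop). 32 mm along the channel, 34 wide, 34 tall, about 0.1 kg, round bore on top. Origin: centre of its underside, on the channel floor (top 42 mm above the bench, 22 above the walls); x along the channel to the stop. Slides with plain friction, 1.5 mm side play each side.
- spacer4: Aluminium spacer block 4 of the row of five touching blocks in the channel (counted from the stop). 32 mm along the channel, 34 wide, 34 tall, about 0.1 kg, round bore on top. Origin: centre of its underside, on the channel floor (top 42 mm above the bench, 22 above the walls); x along the channel to the stop. Slides with plain friction, 1.5 mm side play each side.
- spacer5: Aluminium spacer block 5 of the row of five touching blocks in the channel (farthest from the stop: push on its free end face). 32 mm along the channel, 34 wide, 34 tall, about 0.1 kg, round bore on top. Origin: centre of its underside, on the channel floor (top 42 mm above the bench, 22 above the walls); x along the channel to the stop. Slides with plain friction, 1.5 mm side play each side.
- keeper (a joint): Flat steel arm 12 mm wide, 24 to 34 mm above the bench, on an upright hinge beside the channel. Angle in rad: 0 = closed at its stop, arm square across the channel towards the rail's -y, 3 mm behind a row that is home; grows as it opens: 1.57 = arm parallel to the channel, towards the rail's -x. Starts open, about 1 N at the pin turns it, stays where left.
- keeper_pin (a point): Centre of the top of the keeper's upright round pin (12 mm diameter), by which it is swung; the pin stands on the arm 118 mm from the pivot and rises from 34 to 84 mm above the bench.
- spare: A sixth, spare spacer block on the bench beside the rail (same size); stays where it is. Origin: centre of underside.
- socket: Steel socket, upright tube 30 mm across, 38 mm tall, beside the rail; stays where it is. Origin: centre of underside.
- wrench: Wrench with one open and one ring end lying flat on the bench; stays where it is.
- oil: Grey oil bottle with black cap, 56 mm across, 100 mm tall; stays where it is. Origin: centre of underside.
- jar: Clear jar with steel lid, 64 mm across, 75 mm tall; stays where it is. Origin: centre of underside.
- tape: Roll of grey tape lying flat, 90 mm across, 30 mm tall; stays where it is. Origin: centre of underside.
- driver: Screwdriver lying on the bench; stays where it is.

How it is judged:
On the way, in this order (a step that is already met when the one before it is completed fails the run):
1. the whole row is home against the end stop while the keeper is still open (x of spacer1 in the frame of rail above 0.131 m and z of each of spacer1, spacer2, spacer3, spacer4, spacer5 in the frame of rail below 0.011 m and y of spacer1 in the frame of rail between -0.004 and 0.004 m and x of spacer2 in the frame of rail above 0.099 m and y of spacer2 in the frame of rail between -0.004 and 0.004 m and x of spacer3 in the frame of rail above 0.067 m and y of spacer3 in the frame of rail between -0.004 and 0.004 m and x of spacer4 in the frame of rail above 0.035 m and y of spacer4 in the frame of rail between -0.004 and 0.004 m and x of spacer5 in the frame of rail above 0.003 m and y of spacer5 in the frame of rail between -0.004 and 0.004 m and value of joint keeper above 0.7 rad), for 0.2 s.
2. the keeper is closed behind the row (value of joint keeper below 0.08 rad), for 0.2 s.
At the end, for the whole second after the job is handed in: All five spacers stand in the channel at rest, the row tight against the end stop (each block within 3 mm of its place), and the keeper is closed across the rail behind them (within 0.08 rad of its stop) (x of spacer1 in the frame of rail above 0.131 m and z of each of spacer1, spacer2, spacer3, spacer4, spacer5 in the frame of rail below 0.011 m and y of spacer1 in the frame of rail between -0.004 and 0.004 m and x of spacer2 in the frame of rail above 0.099 m and y of spacer2 in the frame of rail between -0.004 and 0.004 m and x of spacer3 in the frame of rail above 0.067 m and y of spacer3 in the frame of rail between -0.004 and 0.004 m and x of spacer4 in the frame of rail above 0.035 m and y of spacer4 in the frame of rail between -0.004 and 0.004 m and x of spacer5 in the frame of rail above 0.003 m and y of spacer5 in the frame of rail between -0.004 and 0.004 m and value of joint keeper below 0.08 rad and linear speed of each of spacer1, spacer2, spacer3, spacer4, spacer5 below 0.01 m/s); the robot touches nothing.
It fails at once if a spacer of the row is lifted more than 10 mm off the channel floor or tipped over (z of any of spacer1, spacer2, spacer3, spacer4, spacer5 in the frame of rail above 0.018 m or angle between any of spacer1, spacer2, spacer3, spacer4, spacer5's own z axis and vertical above 0.4 rad).
It fails at once if the fingers push on a spacer of the row other than the free end one (contact force between the fingers and spacer1 above 2 N or contact force between the fingers and spacer2 above 2 N or contact force between the fingers and spacer3 above 2 N or contact force between the fingers and spacer4 above 2 N).
It fails at once if another thing on the bench is moved more than 20 mm (distance of any of spare, socket, wrench, oil, jar, tape, driver from where it was at the start of the episode above 0.02 m).
It also fails if it takes over 58 s, if anything falls off the work surface, if the arm or the gripper's body presses on something with over 40 N, if the wrist force passes 120 N, or if a joint passes its speed limit or range.

ROBOT

A 7-joint arm with a two-finger parallel gripper is mounted at the origin on the work surface. World frame = base frame: x ahead of the robot, y to its left, z up, the work surface at z = 0. Lengths are in m, angles in rad, forces in N, time in s.
With the tool pointing down it reaches from about 0.4 to 0.875 m from the base axis. Payload 19.3 kg.
Tool frame: the origin (TCP) lies at the very end of the fingers, on their centre line; the grasp point (between the pads) lies 19 mm behind it; z points along the fingers, x is the direction in which the jaws open and shut, and the axes are right-handed (so a half turn about z gives the same grasp; the last joint's range is limited). The gripper opens to 85 mm and grips with 20 to 120 N. Pads are 22 mm wide; open, the fingers measure 114 mm over their backs; the gripper's body (76 mm by 85 mm) begins 54 mm behind the grasp point. The pads swing forward as they close: fully open they stand 13 mm farther back than shut.
Start: joints at [-1.285, 0.521, -0.036, 1.599, 0.021, 1.021, -0.113], TCP at [0.218, 0.586, 0.231] pointing down, gripper open.
Joint ranges: [-2.91, 2.91], [-0.3, 2.13], [-1.5, 1.42], [0.17, 2.43], [-1.26, 4.41], [0.16, 1.93], [-2.52, 2.52]. Speed limits (rad/s): [1.89, 1.89, 2.39, 2.39, 3.01, 3.01, 3.01].

INTERFACE

Orientations are given as [roll, pitch, yaw] about the fixed x, y, z axes, in that order (R = Rz(yaw) Ry(pitch) Rx(roll)).
In Python, from workcell import bot gives the robot as it stands.
- The arm moves only by the tool jog_arm, never from a script. Its argument "increments" is a list of rows, each an object of numbers: "wx", "wy", "wz": the turn, a rotation vector about the tool's x, y, z in degrees; "x", "y", "z": the shift along the tool's x, y, z in cm; "claw": the opening in per cent of the stroke, from 0 (shut) to 100 (fully open). A call has 1 to 10 rows; each row is the pose to reach, as a shift and turn from the pose measured when the call began, along the tool's axes at that moment; what a row does not reach only later rows make up. A row lasts 1/8 s, in which the tool goes at most 62.5 mm and 10.7 degrees, less where a joint would pass 70% of its speed; a pose out of reach is approached as far as the arm can. A call with a gripper value outside its range is refused whole. The fingers move at their own pace and stop on an object; "squeeze" is the grip in N (left out, the last holds). Time passes only in rows, so rows that repeat a pose let the fingers close. It gives the time, the measured TCP pose, the force and the opening at its end, in the units of the state.
- bot.observe(): the state, without advancing time (a new reading comes with each control period).
- bot.grab_frame(name): name is "side" or "top" or "wrist"; returns a dict with "pixels" (384x512x3 uint8, red, green, blue), "fov_y" (degrees; the focal length in pixels is half the picture's height over the tangent of half this angle, whatever the lens; pixels are square), "cx", "cy" (the principal point, pixels), "origin" and "orientation" of the camera in the world. Camera axes: x right, y down, z forward; pixel columns grow to the right and rows downward; lengths in m; the calibration is good to about 2 mm. A picture is of the moment at which its call begins. There is no depth.
- bot.job_done(): hands the job in, once; it reports no verdict.
The state is a dict: "clock": time; "qpos": joint angles; "qd": joint speeds; "joint_efforts": joint torques, N m; "position": TCP position; "tool_rot": TCP orientation; "force": force on the tool from outside, world axes, zero at the start; "moment": the same for the moment, N m; "grip_width": finger opening in m.
Only numpy, scipy, OpenCV 4.12 (cv2) and the standard library are available. Lean on these libraries where they do the work, as an engineer would, in place of code of your own. Each camera call takes 0.05 s, during which the arm holds its last target.

## Working session

There is one attempt and no reset: what is moved stays moved. The work goes in short steps, Python scripts to look and compute and a tool call to move; the robot and the scene stay as the last step left them, time stands still between calls to the robot, and variables do not carry over. Pictures are saved under pics/ and viewed, and the job is handed in when it is done.

Besides the shell and the picture viewer there is one more tool, called after "Request:" as name([rows], argument=value, ...), one row to a line, values as JSON. jog_arm: Moves the arm, as the interface text tells. Its arguments: {"type":"object","properties":{"increments":{"type":"array","items":{"type":"object","properties":{"wx":{"type":"number"},"wy":{"type":"number"},"wz":{"type":"number"},"x":{"type":"number"},"y":{"type":"number"},"z":{"type":"number"},"claw":{"type":"number"}}}},"squeeze":{"type":"number"}},"required":["increments"]}

```bash
mkdir -p pics; python3 - <<'E'
from workcell import bot
import cv2,json
o=bot.observe();print(o)
import pickle
for n in("side","top","wrist"):
    f=bot.grab_frame(n);pickle.dump(f,open(f'pics/{n}0.pkl','wb'))
    cv2.imwrite(f'pics/{n}0.png',f['pixels'][:,:,::-1])
    print(n,{k:v for k,v in f.items() if k!='pixels'})
E
```

```text
{'clock': 0.0, 'qpos': array([-1.28519528,  0.52202011, -0.03632872,  1.59996164,  0.02117668,
        1.02110017, -0.11276585]), 'qd': array([ 4.98785133e-04, -3.20028493e-05,  1.52735720e-03, -8.44192497e-04,
        1.83239688e-03,  6.02393409e-04, -7.21365884e-04]), 'joint_efforts': array([ 4.46659942e-05, -9.27099895e+01,  1.97887927e+00, -3.69965744e+01,
        1.77231448e-02,  7.47269980e-03, -4.75821622e-06]), 'position': array([0.21762911, 0.58554814, 0.23073851]), 'tool_rot': array([3.14153535e+00, 1.10383728e-03, 1.21500754e+00]), 'force': array([ 0.34779777, -0.82355017,  0.57683755]), 'moment': array([0.05195832, 0.00884866, 0.00826234]), 'grip_width': 0.08496110149838705}
side {'fov_y': 47.908357102988596, 'cx': 257.5238989323408, 'cy': 195.32136562886475, 'origin': array([0.41839225, 0.42805249, 0.69799448]), 'orientation': array([-2.44114829,  0.00976852, -2.81494276])}
top {'fov_y': 47.915279477787934, 'cx': 261.71680672245503, 'cy': 197.1439459607069, 'origin': array([ 0.50393671, -0.08211294,  0.923452  ]), 'orientation': array([-3.06785453,  0.01424481, -1.56907261])}
wrist {'fov_y': 59.193807077977404, 'cx': 251.55686080813078, 'cy': 196.32026570872705, 'origin': array([0.14488667, 0.61262191, 0.37323267]), 'orientation': array([2.83323513e+00, 1.73240783e-03, 1.21636555e+00])}
```

View pics/top0.png

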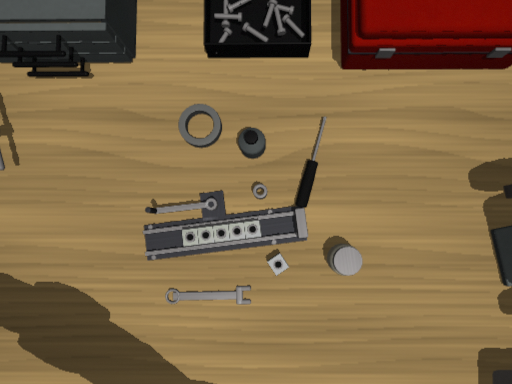

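View pics/side0.png

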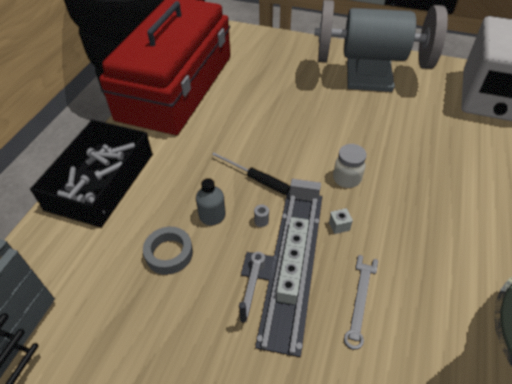

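```bash
cat > h.py <<'E'
import numpy as np,cv2,pickle
from scipy.spatial.transform import Rotation as R
def cam(f):
    K=f['pixels'].shape[0]/2/np.tan(np.radians(f['fov_y']/2)); return K,R.from_euler('xyz',f['orientation']).as_matrix(),np.array(f['origin'])
def ray(f,u,v,z):
    k,M,o=cam(f); d=M@np.array([(u-f['cx'])/k,(v-f['cy'])/k,1]); return o+d*(z-o[2])/d[2]
def proj(f,p):
    k,M,o=cam(f); c=M.T@(np.array(p)-o); return np.array([f['cx']+k*c[0]/c[2],f['cy']+k*c[1]/c[2]])
E
python3 - <<'E'
from h import *
t=pickle.load(open('pics/top0.pkl','rb'))['pixels'];s=pickle.load(open('pics/side0.pkl','rb'))['pixels']
cv2.imwrite('pics/tz.png',cv2.resize(t[180:280,135:325,::-1],None,fx=4.2,fy=4.2,interpolation=cv2.INTER_CUBIC))
cv2.imwrite('pics/sz.png',cv2.resize(s[170:360,220:390,::-1],None,fx=3.1,fy=3.1,interpolation=cv2.INTER_CUBIC))
E
```

```text
(no output)
```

View pics/tz.png

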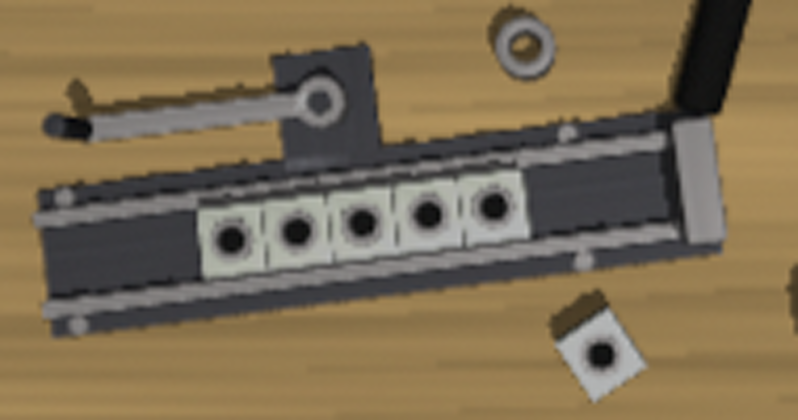

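View pics/sz.png

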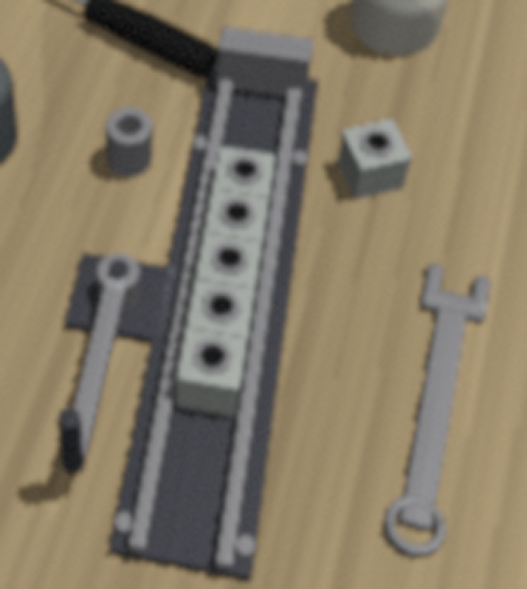

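```bash
python3 - <<'E'
from h import *
for n,box in(("top",(180,280,175,300)),("side",(170,360,220,330))):
    f=pickle.load(open(f'pics/{n}0.pkl','rb'));p=f['pixels'];a,b,c,d=box
    g=p[a:b,c:d].astype(int)
    # bright block mask (white-ish)
    m=((g.min(2)>150)).astype(np.uint8) 
    k,l,st,ce=cv2.connectedComponentsWithStats(m)
    for i in range(1,k):
        if st[i,4]>30: print(n,'blk',st[i],ce[i]+[c,a],ray(f,*(ce[i]+[c,a]),.042).round(4))
    dk=(g.max(2)<45).astype(np.uint8)
    k,l,st,ce=cv2.connectedComponentsWithStats(dk)
    for i in range(1,k):
        if 4<st[i,4]<80: print(n,'dk',st[i],(ce[i]+[c,a]).round(1),ray(f,*(ce[i]+[c,a]),.042).round(4))
t=pickle.load(open('pics/top0.pkl','rb'));s=pickle.load(open('pics/side0.pkl','rb'))
T=lambda x,y,z:ray(t,(x+.5)/4.2-.5+135,(y+.5)/4.2-.5+180,z).round(4)
S=lambda x,y,z:ray(s,(x+.5)/3.1-.5+220,(y+.5)/3.1-.5+170,z).round(4)
print('pivot',T(320,101,.034),S(118,270,.034))
print('pin top',T(54,124,.084),S(69,414,.084))
print('pin base',T(85,128,.034),S(73,465,.034))
print('stop top face edge T',T(674,124,.048),T(688,243,.048),'S',S(219,54,.048),S(306,66,.048))
print('wall starts +y, -y: T',T(36,218,.020),T(45,312,.02),'S',S(141,545,.02),S(226,562,.02))
print('wall ends T',T(665,138,.02),T(683,232,.02),'S',S(226,82,.02),S(295,91,.02))
print('row free end top edge T',T(199,210,.042),T(205,279,.042),'S',S(177,372,.042),S(240,384,.042))
E
```

```text
top blk [  7  41  79  24 680] [222.35       232.76911765] [0.4963 0.0106 0.042 ]
top blk [ 93  74  20  21 166] [277.65060241 264.46987952] [ 0.4326 -0.1019  0.042 ]
top dk [26 16 14  6 19] [207.6 198.4] [0.5664 0.0414 0.042 ]
top dk [100  32   5   1   5] [277. 212.] [ 0.5387 -0.1007  0.042 ]
top dk [77 35  5  1  5] [254. 215.] [ 0.5325 -0.0538  0.042 ]
top dk [114  35   9  19  67] [294.1 224.2] [ 0.514  -0.1355  0.042 ]
top dk [60 37  5  1  5] [237. 217.] [ 0.5284 -0.0191  0.042 ]
top dk [75 46  5  6 23] [252.1 228.8] [ 0.5045 -0.05    0.042 ]
top dk [59 48  6  6 23] [236.7 230.7] [ 0.5005 -0.0187  0.042 ]
top dk [44 50  5  6 23] [221.  232.6] [0.4966 0.0134 0.042 ]
top dk [28 52  6  6 25] [205.4 234.8] [0.4921 0.0452 0.042 ]
top dk [97 53  7  2  9] [275.6 233.8] [ 0.4944 -0.0977  0.042 ]
top dk [12 54  6  6 24] [189.7 236.8] [0.488  0.0772 0.042 ]
top dk [91 55  5  1  5] [268. 235.] [ 0.4919 -0.0823  0.042 ]
top dk [101  82   5   5  23] [277.8 264. ] [ 0.4335 -0.1022  0.042 ]
side blk [ 59  48  29  77 748] [293.34759358 257.96925134] [0.4953 0.0236 0.042 ]
side dk [77 53  4  3 10] [
[... 361 characters left out ...]
k [ 20 138   6  14  64] [242.2 314.6] [0.5447 0.1521 0.042 ]
pivot [0.556  0.0358 0.034 ] [0.5575 0.0364 0.034 ]
pin top [0.5423 0.1529 0.084 ] [0.5434 0.1525 0.084 ]
pin base [0.5426 0.1515 0.034 ] [0.5417 0.1564 0.034 ]
stop top face edge T [ 0.5443 -0.1372  0.048 ] [ 0.4871 -0.1437  0.048 ] S [ 0.545  -0.1298  0.048 ] [ 0.4894 -0.1374  0.048 ]
wall starts +y, -y: T [0.4984 0.1788 0.02  ] [0.4519 0.1733 0.02  ] S [0.4966 0.1802 0.02  ] [0.453  0.1748 0.02  ]
wall ends T [ 0.5386 -0.1344  0.02  ] [ 0.492  -0.1432  0.02  ] S [ 0.5393 -0.1317  0.02  ] [ 0.4942 -0.1384  0.02  ]
row free end top edge T [0.5025 0.0931 0.042 ] [0.4692 0.0896 0.042 ] S [0.5049 0.0921 0.042 ] [0.4708 0.0882 0.042 ]
```

```bash
cat >> h.py <<'E'
O=np.array([.4975,.0088]);A=np.arctan(.131);u=np.array([np.sin(A),-np.cos(A)]);n=np.array([np.cos(A),np.sin(A)])
def r2w(x,y,z): return np.r_[O+x*u+y*n,z]
def w2r(p): d=np.array(p[:2])-O; return np.array([d@u,d@n])
def inc(st,p,yaw):
    M=R.from_euler('xyz',st['tool_rot']).as_matrix()
    s=M.T@(np.array(p)-st['position'])*100
    T=(R.from_euler('z',yaw)*R.from_euler('x',np.pi)).as_matrix()
    return s.round(2),np.degrees(R.from_matrix(M.T@T).as_rotvec()).round(1)
YR=np.arctan2(-u[1],-u[0])
E
python3 - <<'E'
from h import *
from workcell import bot
o=bot.observe()
print(YR,w2r([.489,.077]),w2r([.5428,.1528]),w2r([.5568,.0361]))
p=r2w(-.120,0,.20);print(p,inc(o,p,YR))
E
```

```text
1.7010545856907204 [-0.0687263   0.00043052] [-0.13689606  0.06362043] [-0.01936623  0.06234364]
[0.48191317 0.12778341 0.2       ] (array([-33.71,  40.72,   3.12]), array([ -0. ,   0. , -27.8]))
```

Request:
jog_arm([
  {"x": -3.4, "y": 4.1, "z": 0.3, "wz": -2.8, "claw": 0},
  {"x": -6.8, "y": 8.2, "z": 0.6, "wz": -5.6, "claw": 0},
  {"x": -10.2, "y": 12.3, "z": 0.9, "wz": -8.4, "claw": 0},
  {"x": -13.6, "y": 16.4, "z": 1.2, "wz": -11.2, "claw": 0},
  {"x": -17, "y": 20.5, "z": 1.5, "wz": -14, "claw": 0},
  {"x": -20.4, "y": 24.6, "z": 1.8, "wz": -16.8, "claw": 0},
  {"x": -23.8, "y": 28.7, "z": 2.1, "wz": -19.6, "claw": 0},
  {"x": -27.2, "y": 32.8, "z": 2.4, "wz": -22.4, "claw": 0},
  {"x": -30.6, "y": 36.9, "z": 2.7, "wz": -25.2, "claw": 0},
  {"x": -33.7, "y": 40.7, "z": 3.1, "wz": -27.8, "claw": 0},
])

```text
schema error: expected keys wx, wy, wz, x, y, z, claw
```

```bash
python3 - <<'E'
from h import *
from workcell import bot
o=bot.observe();print(o)
print(w2r(o['position']),inc(o,r2w(-.12,0,.06),YR))
E
```

```text
{'clock': 0.15, 'qpos': array([-1.28521969,  0.52189676, -0.03635599,  1.59981217,  0.02120601,
        1.02112134, -0.11281516]), 'qd': array([-4.02925936e-04, -7.89941818e-04,  1.98731089e-03,  4.89937749e-06,
        1.84359378e-03,  2.93478713e-04,  1.11640878e-03]), 'joint_efforts': array([ 1.43418314e-03, -9.27387571e+01,  1.98063008e+00, -3.70059049e+01,
        1.79429131e-02,  6.29212882e-03,  6.30598447e-05]), 'position': array([0.21763059, 0.58563938, 0.23086862]), 'tool_rot': array([3.14154546e+00, 8.51300218e-04, 1.21501893e+00]), 'force': array([ 0.23259353, -0.56288844, -0.11769946]), 'moment': array([-0.03733886,  0.037307  ,  0.02326563]), 'grip_width': 0.08536393609498391}
[-0.60830491 -0.20257267] (array([-33.7 ,  40.72,  17.12]), array([ -0. ,   0. , -27.8]))
```

All seven keys are needed in each row.

Request:
jog_arm([
  {"x": -3.4, "y": 4.1, "z": 0.3, "wx": 0, "wy": 0, "wz": -2.8, "claw": 0},
  {"x": -6.8, "y": 8.2, "z": 0.6, "wx": 0, "wy": 0, "wz": -5.6, "claw": 0},
  {"x": -10.2, "y": 12.3, "z": 0.9, "wx": 0, "wy": 0, "wz": -8.4, "claw": 0},
  {"x": -13.6, "y": 16.4, "z": 1.2, "wx": 0, "wy": 0, "wz": -11.2, "claw": 0},
  {"x": -17, "y": 20.5, "z": 1.5, "wx": 0, "wy": 0, "wz": -14, "claw": 0},
  {"x": -20.4, "y": 24.6, "z": 1.8, "wx": 0, "wy": 0, "wz": -16.8, "claw": 0},
  {"x": -23.8, "y": 28.7, "z": 2.1, "wx": 0, "wy": 0, "wz": -19.6, "claw": 0},
  {"x": -27.2, "y": 32.8, "z": 2.4, "wx": 0, "wy": 0, "wz": -22.4, "claw": 0},
  {"x": -30.6, "y": 36.9, "z": 2.7, "wx": 0, "wy": 0, "wz": -25.2, "claw": 0},
  {"x": -33.7, "y": 40.7, "z": 3.1, "wx": 0, "wy": 0, "wz": -27.8, "claw": 0},
])

```text
clock: 1.4
position: [0.4825, 0.1262, 0.2001]
tool_rot: [-3.141, 0.001, 1.701]
force: [0.7, 0.9, 0.0]
grip_width: 0.0002
```

```bash
python3 - <<'E'
from h import *
from workcell import bot
o=bot.observe();print(o['clock'],o['qpos'],o['position'],o['tool_rot'],o['force'],o['grip_width'])
print(w2r(o['position']),inc(o,r2w(-.12,0,.06),YR))
E
```

```text
1.4 [-0.3661892   0.36303099 -0.01138266  1.9596758   0.00650132  0.81926913
  1.32011978] [0.48247561 0.12617051 0.20013119] [-3.14142464e+00  7.72393958e-04  1.70139028e+00] [0.67621898 0.87172082 0.02364255] 0.00017616230376452221
[-0.11832771  0.00034818] (array([ 0.18, -0.03, 14.01]), array([-0.,  0.,  0.]))
```

Request:
jog_arm([
  {"x": 0.2, "y": 0, "z": 3.5, "wx": 0, "wy": 0, "wz": 0, "claw": 0},
  {"x": 0.2, "y": 0, "z": 7, "wx": 0, "wy": 0, "wz": 0, "claw": 0},
  {"x": 0.2, "y": 0, "z": 10.5, "wx": 0, "wy": 0, "wz": 0, "claw": 0},
  {"x": 0.2, "y": 0, "z": 14, "wx": 0, "wy": 0, "wz": 0, "claw": 0},
  {"x": 0.2, "y": 0, "z": 14, "wx": 0, "wy": 0, "wz": 0, "claw": 0},
])

```text
clock: 2.02
position: [0.4809, 0.1276, 0.0585]
tool_rot: [-3.137, 0.002, 1.702]
force: [-0.1, 0.2, 0.2]
grip_width: -0.0001
```

```bash
python3 - <<'E'
from h import *
from workcell import bot
o=bot.observe();print(o['clock'],o['position'],o['force'],w2r(o['position']),inc(o,r2w(-.12,0,.016),YR))
f=bot.grab_frame('side');pickle.dump(f,open('pics/s1.pkl','wb'));print(proj(f,o['position']))
a=cv2.resize(f['pixels'][170:360,220:390,::-1],None,fx=3.1,fy=3.1,interpolation=cv2.INTER_CUBIC)
f=bot.grab_frame('wrist');b=f['pixels'][:,:,::-1]
cv2.imwrite('pics/s1.png',a);cv2.imwrite('pics/w1.png',b);pickle.dump(f,open('pics/w1.pkl','wb'))
E
```

```text
2.025 [0.48085082 0.12758149 0.0584843 ] [-0.14507239  0.2337428   0.22144718] [-0.11993778 -0.00107958] (array([0.01, 0.13, 4.25]), array([-0.2,  0.1,  0. ]))
[284.9699402  308.28337651]
```

View pics/s1.png

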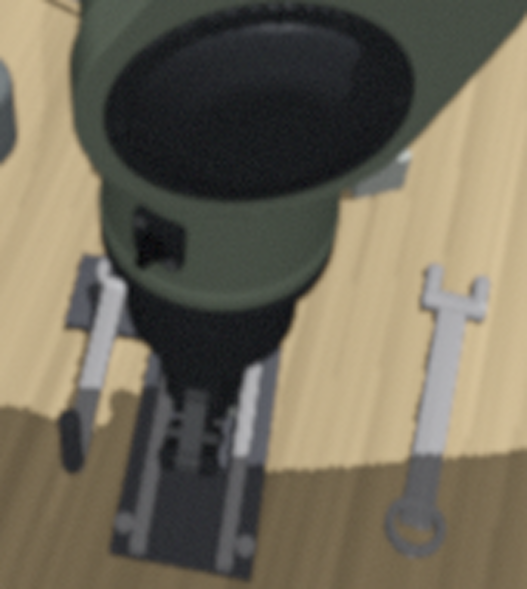

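View pics/w1.png

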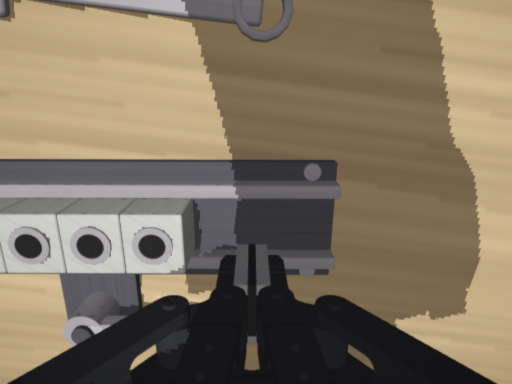

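Side view: fingers at about (285,308) lie between the two walls; the wrist view shows the rail parallel to the jaw axis and a free gap to spacer5's face (column ~193). Going down.

Request:
jog_arm([
  {"x": 0, "y": 0.1, "z": 1.5, "wx": -0.2, "wy": 0.1, "wz": 0, "claw": 0},
  {"x": 0, "y": 0.1, "z": 3, "wx": -0.2, "wy": 0.1, "wz": 0, "claw": 0},
  {"x": 0, "y": 0.1, "z": 4.1, "wx": -0.2, "wy": 0.1, "wz": 0, "claw": 0},
  {"x": 0, "y": 0.1, "z": 4.2, "wx": -0.2, "wy": 0.1, "wz": 0, "claw": 0},
  {"x": 0, "y": 0.1, "z": 4.2, "wx": -0.2, "wy": 0.1, "wz": 0, "claw": 0},
])

```text
clock: 2.75
position: [0.4834, 0.1281, 0.0189]
tool_rot: [3.138, -0.001, 1.701]
force: [0.3, -0.3, 0.2]
grip_width: -0.0001
```

```bash
python3 - <<'E'
from h import *
from workcell import bot
o=bot.observe();print(o['clock'],o['position'],o['tool_rot'],o['force'],w2r(o['position']),inc(o,r2w(-.075,0,.018),YR))
E
```

```text
2.75 [0.48344023 0.12814195 0.01888933] [ 3.13831228e+00 -8.71125025e-04  1.70133735e+00] [ 0.26060814 -0.25622283  0.21376898] [-0.12015716  0.00156069] (array([-4.52, -0.16,  0.08]), array([ 0.2, -0. ,  0. ]))
```

Request:
jog_arm([
  {"x": -0.5, "y": -0.15, "z": 0, "wx": 0.2, "wy": 0, "wz": 0, "claw": 0},
  {"x": -1.0, "y": -0.15, "z": 0, "wx": 0.2, "wy": 0, "wz": 0, "claw": 0},
  {"x": -1.5, "y": -0.15, "z": 0, "wx": 0.2, "wy": 0, "wz": 0, "claw": 0},
  {"x": -1.9, "y": -0.15, "z": 0, "wx": 0.2, "wy": 0, "wz": 0, "claw": 0},
  {"x": -2.3, "y": -0.15, "z": 0, "wx": 0.2, "wy": 0, "wz": 0, "claw": 0},
  {"x": -2.7, "y": -0.15, "z": 0, "wx": 0.2, "wy": 0, "wz": 0, "claw": 0},
  {"x": -3.1, "y": -0.15, "z": 0, "wx": 0.2, "wy": 0, "wz": 0, "claw": 0},
  {"x": -3.5, "y": -0.15, "z": 0, "wx": 0.2, "wy": 0, "wz": 0, "claw": 0},
  {"x": -3.9, "y": -0.15, "z": 0, "wx": 0.2, "wy": 0, "wz": 0, "claw": 0},
  {"x": -4.3, "y": -0.15, "z": 0, "wx": 0.2, "wy": 0, "wz": 0, "claw": 0},
])

```text
clock: 4.0
position: [0.4876, 0.0851, 0.0189]
tool_rot: [-3.141, -0.001, 1.701]
force: [-0.5, 3.7, 1.8]
grip_width: 0.0001
```

```bash
python3 - <<'E'
from h import *
from workcell import bot
o=bot.observe();print(o['clock'],o['position'],o['tool_rot'],o['force'],w2r(o['position']),inc(o,r2w(-.025,0,.018),YR))
f=bot.grab_frame('wrist');b=f['pixels'][:,:,::-1]
cv2.imwrite('pics/w2.png',b)
f=bot.grab_frame('side');cv2.imwrite('pics/s2.png',cv2.resize(f['pixels'][150:360,220:390,::-1],None,fx=2.8,fy=2.8,interpolation=cv2.INTER_CUBIC))
E
```

```text
4.0 [0.48759538 0.08511104 0.01885091] [-3.14140644e+00 -9.09612007e-04  1.70139065e+00] [-0.47145866  3.73847974  1.80622498] [-7.69510798e-02  9.13475877e-05] (array([-5.2 , -0.01,  0.08]), array([-0. , -0.1,  0. ]))
```

View pics/w2.png

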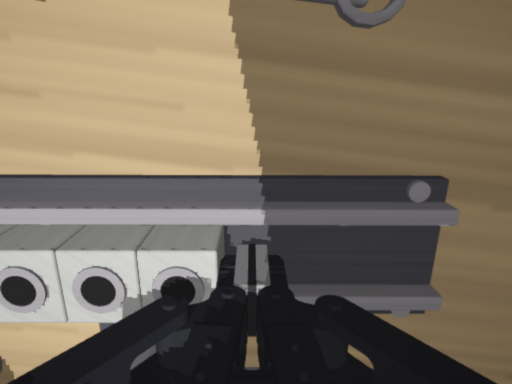

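View pics/s2.png

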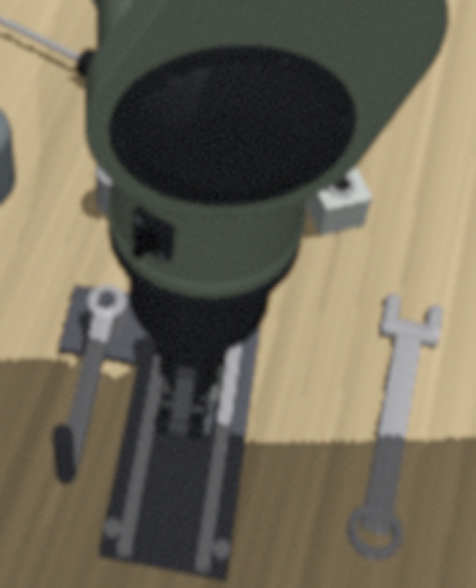

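Wrist view: fingers touch spacer5's free face (edge col ~224), row straight; push force about 3.7 N. Continuing.

Request:
jog_arm([
  {"x": -0.4, "y": 0, "z": 0, "wx": 0, "wy": 0, "wz": 0, "claw": 0},
  {"x": -0.8, "y": 0, "z": 0, "wx": 0, "wy": 0, "wz": 0, "claw": 0},
  {"x": -1.2, "y": 0, "z": 0, "wx": 0, "wy": 0, "wz": 0, "claw": 0},
  {"x": -1.6, "y": 0, "z": 0, "wx": 0, "wy": 0, "wz": 0, "claw": 0},
  {"x": -2.0, "y": 0, "z": 0, "wx": 0, "wy": 0, "wz": 0, "claw": 0},
  {"x": -2.4, "y": 0, "z": 0, "wx": 0, "wy": 0, "wz": 0, "claw": 0},
  {"x": -2.8, "y": 0, "z": 0, "wx": 0, "wy": 0, "wz": 0, "claw": 0},
  {"x": -3.2, "y": 0, "z": 0, "wx": 0, "wy": 0, "wz": 0, "claw": 0},
  {"x": -3.6, "y": 0, "z": 0, "wx": 0, "wy": 0, "wz": 0, "claw": 0},
  {"x": -4.0, "y": 0, "z": 0, "wx": 0, "wy": 0, "wz": 0, "claw": 0},
])

```text
clock: 5.35
position: [0.4928, 0.0447, 0.0188]
tool_rot: [-3.141, -0.001, 1.701]
force: [-0.2, 2.1, 0.8]
grip_width: -0.0002
```

Request:
jog_arm([
  {"x": -0.2, "y": 0, "z": 0, "wx": 0, "wy": 0, "wz": 0, "claw": 0},
  {"x": -0.4, "y": 0, "z": 0, "wx": 0, "wy": 0, "wz": 0, "claw": 0},
  {"x": -0.6, "y": 0, "z": 0, "wx": 0, "wy": 0, "wz": 0, "claw": 0},
  {"x": -0.8, "y": 0, "z": 0, "wx": 0, "wy": 0, "wz": 0, "claw": 0},
])

```text
clock: 5.85
position: [0.4939, 0.0368, 0.0188]
tool_rot: [-3.141, -0.001, 1.701]
force: [0.5, 2.5, 0.8]
grip_width: -0.0002
```

```bash
python3 - <<'E'
from h import *
from workcell import bot
o=bot.observe();print(o['clock'],o['position'],o['tool_rot'],o['force'],w2r(o['position']),inc(o,r2w(-.025,0,.018),YR))
E
```

```text
5.85 [0.49386424 0.03675928 0.01881522] [-3.14130356e+00 -5.73691502e-04  1.70083462e+00] [0.46046626 2.503476   0.84072257] [-2.81946657e-02  2.66752193e-05] (array([-0.32, -0.  ,  0.08]), array([-0., -0., -0.]))
```

Request:
jog_arm([
  {"x": -0.1, "y": 0, "z": 0, "wx": 0, "wy": 0, "wz": 0, "claw": 0},
  {"x": -0.2, "y": 0, "z": 0, "wx": 0, "wy": 0, "wz": 0, "claw": 0},
  {"x": -0.3, "y": 0, "z": 0, "wx": 0, "wy": 0, "wz": 0, "claw": 0},
  {"x": -0.4, "y": 0, "z": 0, "wx": 0, "wy": 0, "wz": 0, "claw": 0},
])

```text
clock: 6.35
position: [0.4944, 0.0327, 0.0188]
tool_rot: [-3.141, -0.001, 1.701]
force: [-0.9, 2.9, 0.6]
grip_width: 0.0002
```

Request:
jog_arm([
  {"x": -0.1, "y": 0, "z": 0, "wx": 0, "wy": 0, "wz": 0, "claw": 0},
  {"x": -0.2, "y": 0, "z": 0, "wx": 0, "wy": 0, "wz": 0, "claw": 0},
  {"x": -0.3, "y": 0, "z": 0, "wx": 0, "wy": 0, "wz": 0, "claw": 0},
])

```text
clock: 6.72
position: [0.4946, 0.0321, 0.0188]
tool_rot: [-3.141, -0.003, 1.703]
force: [-3.7, 20.9, 4.1]
grip_width: -0.0001
```

Request:
jog_arm([
  {"x": -0.1, "y": 0, "z": 0, "wx": 0, "wy": 0, "wz": 0, "claw": 0},
  {"x": -0.2, "y": 0, "z": 0, "wx": 0, "wy": 0, "wz": 0, "claw": 0},
])

```text
clock: 6.98
position: [0.4948, 0.0322, 0.0189]
tool_rot: [3.141, -0.005, 1.705]
force: [-3.9, 19.3, 3.2]
grip_width: -0.0002
```

Force jumped to about 20 N at rail x ≈ −24 mm, as expected for the row at the stop. Backing off and looking.

Request:
jog_arm([
  {"x": 0.4, "y": 0, "z": 0, "wx": 0, "wy": 0, "wz": 0, "claw": 0},
  {"x": 1.5, "y": 0, "z": 0, "wx": 0, "wy": 0, "wz": 0, "claw": 0},
  {"x": 4.5, "y": 0, "z": 0, "wx": 0, "wy": 0, "wz": 0, "claw": 0},
  {"x": 9, "y": 0, "z": -4, "wx": 0, "wy": 0, "wz": 0, "claw": 0},
  {"x": 13, "y": 0, "z": -8, "wx": 0, "wy": 0, "wz": 0, "claw": 0},
  {"x": 17, "y": 0, "z": -13, "wx": 0, "wy": 0, "wz": 0, "claw": 0},
  {"x": 21, "y": 0, "z": -14, "wx": 0, "wy": 0, "wz": 0, "claw": 0},
  {"x": 24, "y": 0, "z": -14, "wx": 0, "wy": 0, "wz": 0, "claw": 0},
  {"x": 24, "y": 0, "z": -14, "wx": 0, "wy": 0, "wz": 0, "claw": 0},
])

```text
clock: 8.1
position: [0.4618, 0.2718, 0.1601]
tool_rot: [3.141, -0.006, 1.708]
force: [-0.1, -0.6, -0.6]
grip_width: 0.0
```

```bash
python3 - <<'E'
from h import *
from workcell import bot
o=bot.observe();print(o['clock'],o['position'],o['tool_rot'],o['force'],w2r(o['position']))
for n,(a,b,c,d),s in(('top',(180,280,135,325),4.2),('side',(150,360,220,390),2.8)):
    f=bot.grab_frame(n);pickle.dump(f,open(f'pics/{n}3.pkl','wb'))
    cv2.imwrite(f'pics/{n}3.png',cv2.resize(f['pixels'][a:b,c:d,::-1],None,fx=s,fy=s,interpolation=cv2.INTER_CUBIC))
    g=f['pixels'][a:b,c:d].astype(int);dk=(g.max(2)<45).astype(np.uint8)
    k,l,st,ce=cv2.connectedComponentsWithStats(dk)
    for i in range(1,k):
        w=w2r(ray(f,*(ce[i]+[c,a]),.042))
        if 7<st[i,4]<40 and abs(w[1])<.01: print(n,w.round(4))
E
```

```text
8.1 [0.4618238  0.27184507 0.16007857] [ 3.14125884 -0.00563329  1.7083233 ] [-0.12841382 -0.55152301 -0.61597602] [-0.26545064 -0.00120699]
top [ 0.1333 -0.0004]
top [ 0.1017 -0.0005]
top [ 0.0695 -0.0003]
top [ 0.0376 -0.0002]
top [ 0.0055 -0.0002]
```

View pics/top3.png

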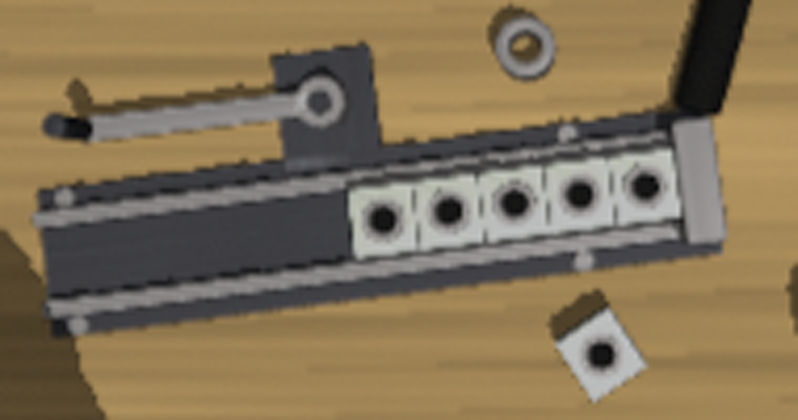

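View pics/side3.png

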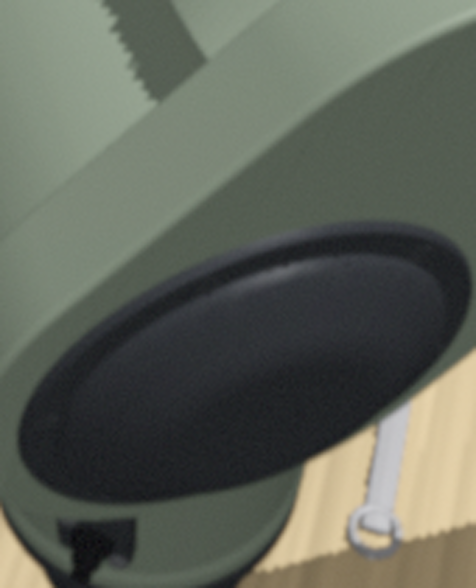

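Top view: the row sits against the end stop (bores at rail x 133, 102, 70, 38, 6 mm; expected 134…6), keeper untouched and open (pin at crop ~(54,124)). Side view is blocked by the arm. Now the keeper.

```bash
cat >> h.py <<'E'
d=(u-n)/np.sqrt(2);YD=np.arctan2(-d[1],-d[0])
def tcp(th,off=.0205,z=.054):
    p=np.array([-.0193,.0622])+.118*np.array([-np.sin(th),-np.cos(th)])
    q=r2w(*p,z); q[:2]-=off*d; return q
E
python3 - <<'E'
from h import *
from workcell import bot
o=bot.observe()
print(YD,tcp(1.58,.045,.16),inc(o,tcp(1.58,.045,.16),YD))
E
```

```text
0.915656422293272 [0.56983376 0.18883545 0.16      ] (array([-9.38,  9.56, -0.06]), array([-0.1, -0.2, 45.2]))
```

Request:
jog_arm([
  {"x": -1.5, "y": 1.6, "z": 0, "wx": 0, "wy": 0, "wz": 7.5, "claw": 0},
  {"x": -3.1, "y": 3.2, "z": 0, "wx": 0, "wy": 0, "wz": 15, "claw": 0},
  {"x": -4.7, "y": 4.8, "z": 0, "wx": 0, "wy": 0, "wz": 22.5, "claw": 0},
  {"x": -6.3, "y": 6.4, "z": 0, "wx": 0, "wy": 0, "wz": 30, "claw": 0},
  {"x": -7.9, "y": 8, "z": 0, "wx": 0, "wy": 0, "wz": 37.5, "claw": 0},
  {"x": -9.4, "y": 9.6, "z": 0, "wx": -0.1, "wy": -0.2, "wz": 45.2, "claw": 0},
  {"x": -9.4, "y": 9.6, "z": 0, "wx": -0.1, "wy": -0.2, "wz": 45.2, "claw": 0},
  {"x": -9.4, "y": 9.6, "z": 4, "wx": -0.1, "wy": -0.2, "wz": 45.2, "claw": 0},
  {"x": -9.4, "y": 9.6, "z": 7, "wx": -0.1, "wy": -0.2, "wz": 45.2, "claw": 0},
  {"x": -9.4, "y": 9.6, "z": 7, "wx": -0.1, "wy": -0.2, "wz": 45.2, "claw": 0},
])

```text
clock: 9.45
position: [0.5685, 0.1883, 0.0878]
tool_rot: [-3.139, 0.003, 0.918]
force: [-0.8, 0.2, 0.6]
grip_width: 0.0001
```

```bash
python3 - <<'E'
from h import *
from workcell import bot
o=bot.observe();print(o['clock'],o['position'],o['tool_rot'],o['force'],w2r(o['position']))
print(inc(o,tcp(1.58,.045,.054),YD))
f=bot.grab_frame('wrist');cv2.imwrite('pics/w4.png',f['pixels'][:,:,::-1])
E
```

```text
9.45 [0.56854269 0.18831696 0.08777933] [-3.13928015e+00  3.07996330e-03  9.17545559e-01] [-0.80543871  0.1706888   0.59348983] [-0.16876841  0.09375834]
(array([0.13, 0.08, 3.38]), array([-0.1,  0.2,  0.1]))
```

View pics/w4.png

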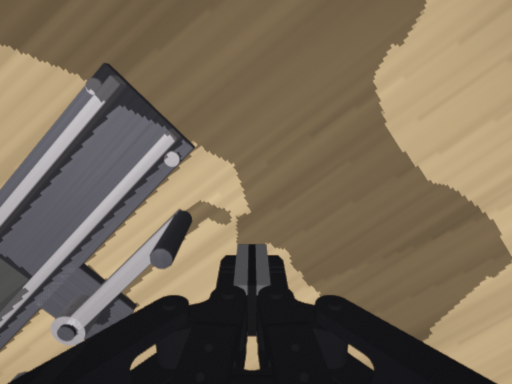

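Wrist view: pin (top ~(162,258)) stands clear to the left of the shut fingers (~(252,255)), in line with the push. Descend, then plan the arc.

Request:
jog_arm([
  {"x": 0.1, "y": 0.1, "z": 1.5, "wx": -0.1, "wy": 0.2, "wz": 0, "claw": 0},
  {"x": 0.1, "y": 0.1, "z": 3.0, "wx": -0.1, "wy": 0.2, "wz": 0, "claw": 0},
  {"x": 0.1, "y": 0.1, "z": 3.4, "wx": -0.1, "wy": 0.2, "wz": 0, "claw": 0},
  {"x": 0.1, "y": 0.1, "z": 3.4, "wx": -0.1, "wy": 0.2, "wz": 0, "claw": 0},
])

```text
clock: 10.0
position: [0.5708, 0.1887, 0.0551]
tool_rot: [3.141, -0.002, 0.917]
force: [-0.2, 1.2, 0.5]
grip_width: -0.0002
```

```bash
python3 - <<'E'
from h import *
from workcell import bot
o=bot.observe();print(o['clock'],o['position'],o['tool_rot'],o['force'])
for off in(.04,.032,.0245): print(off,inc(o,tcp(1.58,off),YD))
for th in np.arange(1.58,.85,-.1): print(round(th,2),*inc(o,tcp(th),YD))
E
```

```text
10.0 [0.57083381 0.18870407 0.05509246] [ 3.14112183e+00 -2.02952317e-03  9.17079635e-01] [-0.15966262  1.21146381  0.49524732]
0.04 (array([-0.55, -0.09,  0.11]), array([ 0. , -0.1,  0.1]))
0.032 (array([-1.35, -0.09,  0.11]), array([ 0. , -0.1,  0.1]))
0.0245 (array([-2.1 , -0.09,  0.1 ]), array([ 0. , -0.1,  0.1]))
1.58 [-2.5  -0.09  0.1 ] [ 0.  -0.1  0.1]
1.48 [-3.37 -0.89  0.1 ] [ 0.  -0.1  0.1]
1.38 [-4.31 -1.6   0.1 ] [ 0.  -0.1  0.1]
1.28 [-5.32 -2.21  0.1 ] [ 0.  -0.1  0.1]
1.18 [-6.38 -2.72  0.1 ] [ 0.  -0.1  0.1]
1.08 [-7.49 -3.12  0.09] [ 0.  -0.1  0.1]
0.98 [-8.63 -3.41  0.09] [ 0.  -0.1  0.1]
0.88 [-9.8  -3.58  0.09] [ 0.  -0.1  0.1]
```

Request:
jog_arm([
  {"x": -0.8, "y": -0.1, "z": 0.1, "wx": 0, "wy": 0, "wz": 0, "claw": 0},
  {"x": -1.5, "y": -0.1, "z": 0.1, "wx": 0, "wy": 0, "wz": 0, "claw": 0},
  {"x": -2.1, "y": -0.1, "z": 0.1, "wx": 0, "wy": 0, "wz": 0, "claw": 0},
  {"x": -2.5, "y": -0.1, "z": 0.1, "wx": 0, "wy": 0, "wz": 0, "claw": 0},
  {"x": -2.9, "y": -0.5, "z": 0.1, "wx": 0, "wy": 0, "wz": 0, "claw": 0},
  {"x": -3.4, "y": -0.9, "z": 0.1, "wx": 0, "wy": 0, "wz": 0, "claw": 0},
  {"x": -3.8, "y": -1.3, "z": 0.1, "wx": 0, "wy": 0, "wz": 0, "claw": 0},
  {"x": -4.3, "y": -1.6, "z": 0.1, "wx": 0, "wy": 0, "wz": 0, "claw": 0},
  {"x": -4.8, "y": -1.9, "z": 0.1, "wx": 0, "wy": 0, "wz": 0, "claw": 0},
  {"x": -5.3, "y": -2.2, "z": 0.1, "wx": 0, "wy": 0, "wz": 0, "claw": 0},
])

```text
clock: 11.25
position: [0.5208, 0.1599, 0.054]
tool_rot: [3.141, -0.002, 0.917]
force: [0.6, 1.7, 0.2]
grip_width: 0.0003
```

```bash
python3 - <<'E'
from h import *
from workcell import bot
o=bot.observe();print(o['clock'],o['position'],o['tool_rot'],o['force'])
f=bot.grab_frame('wrist');cv2.imwrite('pics/w5.png',f['pixels'][:,:,::-1])
for th in np.arange(1.28,.5,-.1): print(round(th,2),*inc(o,tcp(th),YD))
E
```

```text
11.25 [0.52075817 0.15990075 0.05397472] [ 3.14115112e+00 -2.03482278e-03  9.17152334e-01] [0.62882457 1.68089937 0.15095276]
1.28 [ 0.02  0.01 -0.  ] [ 0.  -0.1  0.1]
1.18 [-1.05 -0.5  -0.  ] [ 0.  -0.1  0.1]
1.08 [-2.16 -0.9  -0.01] [ 0.  -0.1  0.1]
0.98 [-3.3  -1.19 -0.01] [ 0.  -0.1  0.1]
0.88 [-4.47 -1.36 -0.01] [ 0.  -0.1  0.1]
0.78 [-5.65 -1.41 -0.01] [ 0.  -0.1  0.1]
0.68 [-6.83 -1.35 -0.02] [ 0.  -0.1  0.1]
0.58 [-7.99 -1.17 -0.02] [ 0.  -0.1  0.1]
```

View pics/w5.png

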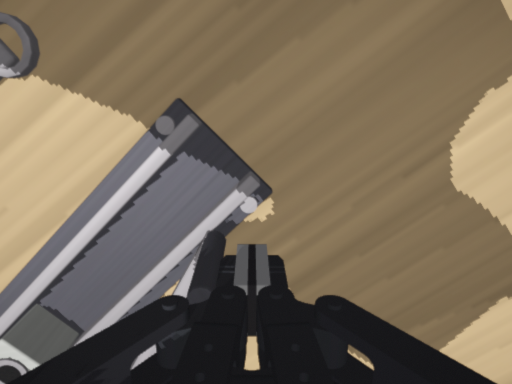

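The pin (~(210,260)) lies against the fingers and the arm has begun to swing over the near wall. Continuing along the arc.

Request:
jog_arm([
  {"x": -0.5, "y": -0.3, "z": 0, "wx": 0, "wy": 0, "wz": 0, "claw": 0},
  {"x": -1.0, "y": -0.5, "z": 0, "wx": 0, "wy": 0, "wz": 0, "claw": 0},
  {"x": -1.6, "y": -0.7, "z": 0, "wx": 0, "wy": 0, "wz": 0, "claw": 0},
  {"x": -2.2, "y": -0.9, "z": 0, "wx": 0, "wy": 0, "wz": 0, "claw": 0},
  {"x": -2.7, "y": -1.1, "z": 0, "wx": 0, "wy": 0, "wz": 0, "claw": 0},
  {"x": -3.3, "y": -1.2, "z": 0, "wx": 0, "wy": 0, "wz": 0, "claw": 0},
  {"x": -3.9, "y": -1.3, "z": 0, "wx": 0, "wy": 0, "wz": 0, "claw": 0},
  {"x": -4.5, "y": -1.4, "z": 0, "wx": 0, "wy": 0, "wz": 0, "claw": 0},
  {"x": -5.1, "y": -1.4, "z": 0, "wx": 0, "wy": 0, "wz": 0, "claw": 0},
  {"x": -5.7, "y": -1.4, "z": 0, "wx": 0, "wy": 0, "wz": 0, "claw": 0},
])

```text
clock: 12.55
position: [0.4741, 0.1224, 0.0538]
tool_rot: [3.141, -0.001, 0.917]
force: [-0.3, 1.4, -0.5]
grip_width: -0.0004
```

```bash
python3 - <<'E'
from h import *
from workcell import bot
o=bot.observe();print(o['clock'],o['position'],o['tool_rot'],o['force'],o['qpos'])
f=bot.grab_frame('wrist');cv2.imwrite('pics/w6.png',f['pixels'][:,:,::-1])
for th in np.arange(.78,-.1,-.1): print(round(th,2),*inc(o,tcp(th),YD))
E
```

```text
12.55 [0.47411294 0.12242567 0.05384568] [ 3.14141340e+00 -1.39894063e-03  9.16952193e-01] [-0.29963331  1.35239157 -0.54628591] [-0.47813235  0.60571391  0.13936133  2.08713171 -0.18098393  0.45851411
  0.71616272]
0.78 [ 0.16  0.01 -0.02] [ 0.  -0.1  0.1]
0.68 [-1.01  0.08 -0.02] [ 0.  -0.1  0.1]
0.58 [-2.18  0.26 -0.02] [ 0.  -0.1  0.1]
0.48 [-3.32  0.55 -0.02] [ 0.  -0.1  0.1]
0.38 [-4.43  0.96 -0.02] [ 0.  -0.1  0.1]
0.28 [-5.49  1.48 -0.02] [ 0.  -0.1  0.1]
0.18 [-6.49  2.1  -0.02] [ 0.  -0.1  0.1]
0.08 [-7.43  2.82 -0.03] [ 0.  -0.1  0.1]
-0.02 [-8.29  3.62 -0.03] [ 0.  -0.1  0.1]
```

View pics/w6.png

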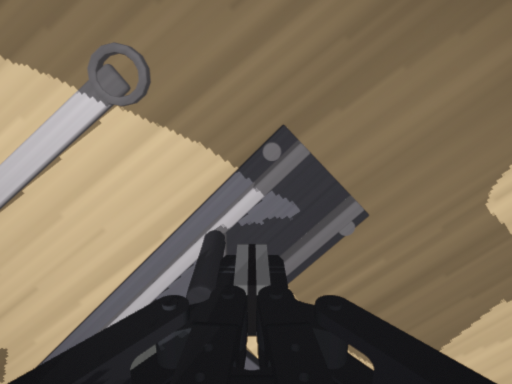

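Pin still against the fingers, now over the channel's far wall. Next section.

Request:
jog_arm([
  {"x": -0.5, "y": 0, "z": 0, "wx": 0, "wy": 0, "wz": 0, "claw": 0},
  {"x": -1.0, "y": 0.1, "z": 0, "wx": 0, "wy": 0, "wz": 0, "claw": 0},
  {"x": -1.6, "y": 0.2, "z": 0, "wx": 0, "wy": 0, "wz": 0, "claw": 0},
  {"x": -2.2, "y": 0.3, "z": 0, "wx": 0, "wy": 0, "wz": 0, "claw": 0},
  {"x": -2.8, "y": 0.4, "z": 0, "wx": 0, "wy": 0, "wz": 0, "claw": 0},
  {"x": -3.3, "y": 0.6, "z": 0, "wx": 0, "wy": 0, "wz": 0, "claw": 0},
  {"x": -3.9, "y": 0.8, "z": 0, "wx": 0, "wy": 0, "wz": 0, "claw": 0},
  {"x": -4.4, "y": 1.0, "z": 0, "wx": 0, "wy": 0, "wz": 0, "claw": 0},
  {"x": -5.0, "y": 1.2, "z": 0, "wx": 0, "wy": 0, "wz": 0, "claw": 0},
  {"x": -5.5, "y": 1.5, "z": 0, "wx": 0, "wy": 0, "wz": 0, "claw": 0},
])

```text
clock: 13.85
position: [0.4519, 0.0686, 0.0538]
tool_rot: [-3.142, -0.001, 0.916]
force: [-0.0, 0.4, -0.6]
grip_width: -0.0001
```

```bash
python3 - <<'E'
from h import *
from workcell import bot
o=bot.observe();print(o['clock'],o['position'],o['tool_rot'],o['force'],o['qpos'])
f=bot.grab_frame('wrist');cv2.imwrite('pics/w7.png',f['pixels'][:,:,::-1])
for th in np.arange(.28,-.1,-.05): print(round(th,2),*inc(o,tcp(th),YD))
E
```

```text
13.85 [0.45191926 0.06855251 0.05376337] [-3.14155333e+00 -7.19499997e-04  9.16422800e-01] [-0.02430989  0.44668662 -0.55149236] [-0.37428677  0.57399733  0.12296881  2.1671301  -0.16960373  0.40860721
  0.80139003]
0.28 [ 0.14 -0.04 -0.02] [-0. -0.  0.]
0.23 [-0.37  0.26 -0.02] [-0. -0.  0.]
0.18 [-0.86  0.58 -0.02] [-0. -0.  0.]
0.13 [-1.34  0.93 -0.02] [-0. -0.  0.]
0.08 [-1.8   1.3  -0.03] [-0. -0.  0.]
0.03 [-2.24  1.7  -0.03] [-0. -0.  0.]
-0.02 [-2.66  2.11 -0.03] [-0. -0.  0.]
-0.07 [-3.06  2.55 -0.03] [-0. -0.  0.]
```

View pics/w7.png

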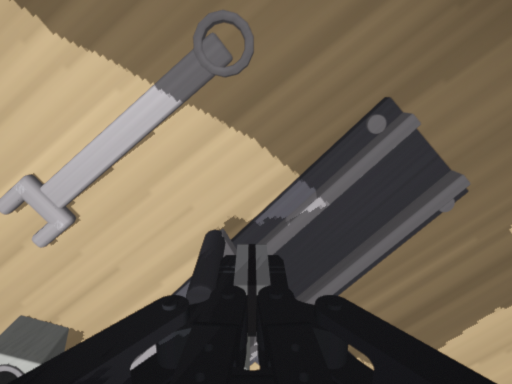

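Pin (~(212,250)) still held by the fingers, arm across the channel. Last section, slower.

Request:
jog_arm([
  {"x": -0.4, "y": 0.3, "z": 0, "wx": 0, "wy": 0, "wz": 0, "claw": 0},
  {"x": -0.9, "y": 0.6, "z": 0, "wx": 0, "wy": 0, "wz": 0, "claw": 0},
  {"x": -1.3, "y": 0.9, "z": 0, "wx": 0, "wy": 0, "wz": 0, "claw": 0},
  {"x": -1.8, "y": 1.3, "z": 0, "wx": 0, "wy": 0, "wz": 0, "claw": 0},
  {"x": -2.1, "y": 1.6, "z": 0, "wx": 0, "wy": 0, "wz": 0, "claw": 0},
  {"x": -2.4, "y": 1.8, "z": 0, "wx": 0, "wy": 0, "wz": 0, "claw": 0},
])

```text
clock: 14.65
position: [0.4518, 0.0376, 0.0538]
tool_rot: [3.141, -0.001, 0.916]
force: [2.0, 0.9, -0.7]
grip_width: 0.0
```

Request:
jog_arm([
  {"x": -0.1, "y": 0.1, "z": 0, "wx": 0, "wy": 0, "wz": 0, "claw": 0},
  {"x": -0.2, "y": 0.2, "z": 0, "wx": 0, "wy": 0, "wz": 0, "claw": 0},
  {"x": -0.3, "y": 0.3, "z": 0, "wx": 0, "wy": 0, "wz": 0, "claw": 0},
])

```text
clock: 15.02
position: [0.4526, 0.0347, 0.0539]
tool_rot: [3.142, -0.002, 0.917]
force: [1.1, 15.1, 0.3]
grip_width: -0.0
```

```bash
python3 - <<'E'
from h import *
from workcell import bot
o=bot.observe();print(o['clock'],o['position'],o['tool_rot'],o['force'],w2r(o['position']))
f=bot.grab_frame('wrist');cv2.imwrite('pics/w8.png',f['pixels'][:,:,::-1])
for th in (.03,0,-.03,-.06): print(round(th,2),*inc(o,tcp(th),YD))
E
```

```text
15.025 [0.45262781 0.03468905 0.0538719 ] [ 3.14157031e+00 -2.10295239e-03  9.16915468e-01] [ 1.09795047 15.08300061  0.3354802 ] [-0.03149818 -0.04112932]
0.03 [ 0.4  -0.42 -0.01] [ 0.  -0.1  0.1]
0 [ 0.15 -0.17 -0.01] [ 0.  -0.1  0.1]
-0.03 [-0.1   0.08 -0.01] [ 0.  -0.1  0.1]
-0.06 [-0.34  0.34 -0.01] [ 0.  -0.1  0.1]
```

View pics/w8.png

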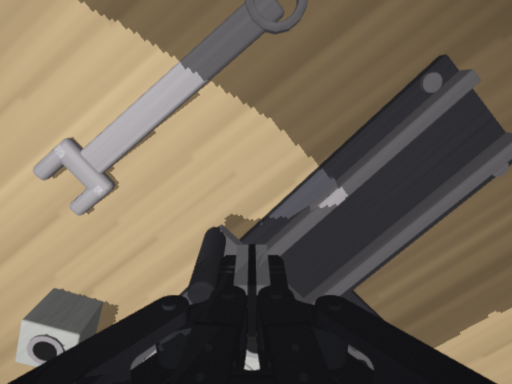

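Force 15 N along the rail at the calculated closed place: the keeper is on its stop. Backing straight off the pin, then up and away.

Request:
jog_arm([
  {"x": 0.2, "y": -0.2, "z": 0, "wx": 0, "wy": 0, "wz": 0, "claw": 0},
  {"x": 1, "y": -0.8, "z": 0, "wx": 0, "wy": 0, "wz": 0, "claw": 0},
  {"x": 2.5, "y": -2, "z": 0, "wx": 0, "wy": 0, "wz": 0, "claw": 0},
  {"x": 3, "y": -2, "z": -4, "wx": 0, "wy": 0, "wz": 0, "claw": 0},
  {"x": 5, "y": -2, "z": -10, "wx": 0, "wy": 0, "wz": 0, "claw": 0},
  {"x": 9, "y": -2, "z": -13, "wx": 0, "wy": 0, "wz": 0, "claw": 0},
  {"x": 14, "y": -2, "z": -14, "wx": 0, "wy": 0, "wz": 0, "claw": 0},
  {"x": 19, "y": -2, "z": -14, "wx": 0, "wy": 0, "wz": 0, "claw": 0},
  {"x": 24, "y": -2, "z": -14, "wx": 0, "wy": 0, "wz": 0, "claw": 0},
  {"x": 24, "y": -2, "z": -14, "wx": 0, "wy": 0, "wz": 0, "claw": 0},
])

```text
clock: 16.32
position: [0.5829, 0.2409, 0.1935]
tool_rot: [-3.141, -0.002, 0.921]
force: [-0.1, -0.5, 0.3]
grip_width: 0.0
```

```bash
python3 - <<'E'
from h import *
from workcell import bot
o=bot.observe();print(o['clock'],o['position'],o['force'],o['qd'].round(3))
f=bot.grab_frame('top');pickle.dump(f,open('pics/top9.pkl','wb'));a,b,c,d=150,310,135,365
cv2.imwrite('pics/top9.png',cv2.resize(f['pixels'][a:b,c:d,::-1],None,fx=3.4,fy=3.4,interpolation=cv2.INTER_CUBIC))
g=f['pixels'][a:b,c:d].astype(int);dk=(g.max(2)<45).astype(np.uint8)
k,l,st,ce=cv2.connectedComponentsWithStats(dk)
for i in range(1,k):
    w=w2r(ray(f,*(ce[i]+[c,a]),.042))
    if 7<st[i,4]<40 and abs(w[1])<.01: print(w.round(4))
for th in(0,.08,.2):
  q=np.array([-.0193,.0622])+.118*np.array([-np.sin(th),-np.cos(th)]);print(th,(proj(f,r2w(*q,.084))-[135,150])*3.4)
E
```

```text
16.325 [0.58291653 0.24091239 0.193465  ] [-0.14656584 -0.52471426  0.31854798] [ 0.028 -0.041  0.03   0.084  0.009 -0.015  0.019]
[ 0.1333 -0.0004]
[ 0.1017 -0.0005]
[ 0.0695 -0.0003]
[ 0.0376 -0.0002]
[ 0.0055 -0.0002]
0 [270.60048301 382.05292538]
0.08 [254.05447476 383.51725653]
0.2 [229.1784735  383.20141813]
```

View pics/top9.png

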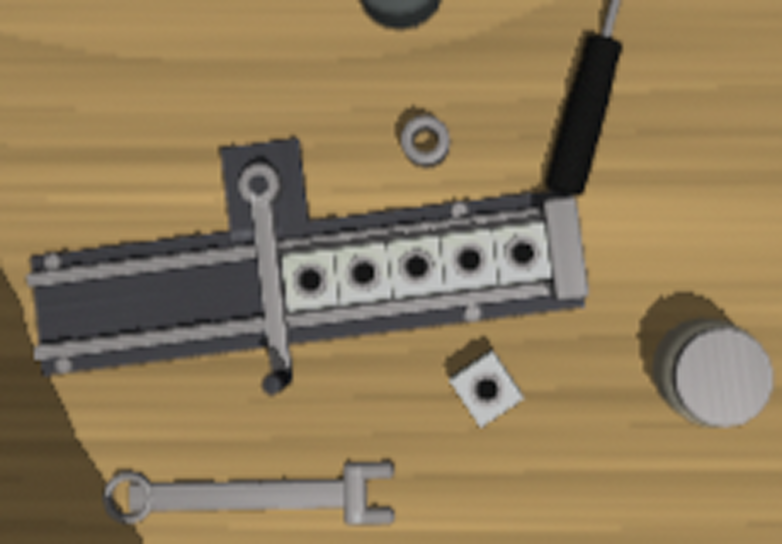

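Top view: row unchanged at the stop, keeper square behind it; pin top at crop (272,384) against (271,382) predicted for closed; the other items in view look unmoved.

```bash
python3 -c "
from workcell import bot
print(bot.job_done())"
```

```text
the job is handed in; nothing more can be done
None
```

I pushed the row home against the end stop, swung the keeper closed behind it, and handed the job in at about 16 s. No verdict was given, so success rests on my own checks below.

- **Row:** I pushed only on spacer5's free face with the shut fingertips. The force rose from about 3 N to about 20 N at the stop. In the last top view the bores are at rail x = 133, 102, 70, 38 and 6 mm, where home is 134, 102, 70, 38 and 6. They are within 0.5 mm of the centre line.
- **Keeper:** I pushed the pin along its arc until it met its stop at about 15 N. The last top view shows the pin within about 2 enlarged pixels of the closed position, where the 0.08 rad limit would be about 16 pixels away. The arm had backed off clear by then.
- **Limits of the checks:**
  - After both pushes I measured from the top view only, because the arm blocked the side camera after the first push and I took no side picture after the second.
  - I judged the items in the last picture by eye and they look unmoved. The tape and most of the oil bottle were outside that crop, but the arm did not go near them.

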